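# Centre the bud vase on its coaster

## Robot

A 6-joint arm with a two-finger parallel gripper is mounted at the origin on the work surface. World frame = base frame: x ahead of the robot, y to its left, z up, the work surface at z = 0. Lengths are in m, angles in degrees, forces in N, time in s.
With the tool pointing down it reaches from about 0.325 to 0.85 m from the base axis. Payload 15.5 kg.
Tool frame: the origin (TCP) lies at the very end of the fingers, on their centre line; the grasp point (between the pads) lies arm.grip_depth behind it (arm.grip_depth is the distance from the TCP to the grasp point, in m); z points along the fingers, y is the direction in which the jaws open and shut (so a half turn about z gives the same grasp; the last joint's range is limited). The gripper opens to 91 mm and grips with 3 to 60 N. Pads are 32 mm wide; open, the fingers measure 118 mm over their backs; the gripper's body (76 mm by 178 mm) begins 60 mm behind the grasp point.
Start: joints at [-73.482, 28.281, 77.091, -0, 74.628, -5.472], TCP at [0.234, -0.58, 0.214] pointing down, gripper open.
Joint ranges: [-166.48, 166.48], [-47.26, 123.95], [12.59, 153.08], [-70.14, 250.14], [6.76, 159.57], [-176.63, 176.63]. Speed limits (degrees/s): [108.29, 108.29, 147.25, 172.46, 172.46, 172.46].

## Interface

Orientations are given as a 3x3 rotation matrix whose columns are the frame's x, y, z axes.
In Python, from rig import arm gives the robot as it stands. Calls block until the motion is done:
- arm.move_to(position, orientation): joint-space move of the TCP to a pose.
- arm.move_l(position, orientation=None, feed=0.15): straight line of the TCP; orientation=None keeps the orientation; feed is the mean speed in m/s.
- arm.move_joints(angles): joint-space move.
- arm.grip(opening): finger opening in m; the grip force is fixed at half the most; returns when the fingers have stopped.
- arm.sleep(seconds).
- arm.solve_ik(position, orientation): joint angles nearest the present ones, or None.
- arm.snapshot(name): name is "scene" or "side" or "wrist"; returns the picture (400x640x3 uint8, red, green, blue); there is no depth.
- arm.get_calibration(name): a dict with "intrinsics" (3x3 intrinsics, pixels), "cam_to_world" (4x4, takes a point from camera to world coordinates). Camera axes: x right, y down, z forward; pixel columns grow to the right and rows downward; lengths in m; the calibration is good to about 2 mm. A picture is of the moment at which its call begins: read the wrist's pose just before it. get_calibration takes no time and is no camera call; for the wrist camera it gives the pose at the moment of the call.
A pose or a line that the arm cannot do raises arm.Unreachable and nothing moves.
- arm.sign_off(): hands the job in, once; it reports no verdict.
Readings, each from a call of its own:
- arm.current_t(): time.
- arm.current_joint_positions(): joint angles.
- arm.current_dq(): joint speeds.
- arm.current_tau(): joint torques, N m.
- arm.current_ee_pos(): TCP position.
- arm.current_tool_rot(): TCP orientation.
- arm.current_force(): force on the tool from outside, world axes, zero at the start.
- arm.current_torque(): the same for the moment, N m.
- arm.current_width(): finger opening in m.
Only numpy, scipy, OpenCV 4.12 (cv2) and the standard library are available. Lean on these libraries where they do the work, as an engineer would, in place of code of your own. Each camera call takes 0.05 s, during which the arm holds its last target.

## Task

The small white bud vase stands near the edge of its round grey coaster: nudge it with light taps or gentle pushes of the fingertips, low on its body, until it stands upright in the middle of the coaster. Do not grip or lift the vase, do not tip it over or knock it off, and leave the coaster and everything else on the console where they are.

Things in the scene. Friction and masses are not known exactly. Their poses are not given: they have to be found in the camera images.
- vase: white ceramic bud vase, round, 70 mm tall, about 0.06 to 0.13 kg, upright off-centre on the coaster and wobbly: its flat foot is only 30 mm across. Belly widest (40 mm) 16 mm above its underside; neck 16 mm across at 58 mm, lip 22 mm. Top closed by a black disc. Pushed at belly height or lower it slides; pushed at neck or lip it may tip. Origin: centre of its underside; z up its axis
- coaster: round grey aluminium coaster, 80 mm across and 10 mm thick, about 0.14 kg, lying loose on the console. Origin: centre of its underside, on the console top; its top face is 10 mm above that. z up
- tv_remote: black plastic TV remote lying flat, 170 mm long (its x), 44 mm wide, 20 mm thick with its buttons; loose. Origin: centre of its underside
- ac_remote: white plastic air-conditioner remote lying flat, 140 mm long (its y), 50 mm wide, 21 mm thick; loose. Origin: centre of its underside
- tealight: clear glass tealight holder, a tumbler 68 mm across at the rim and 55 mm tall with an unlit tealight inside; loose. Origin: centre of its underside
- succulent: small terracotta pot 68 mm across and 50 mm tall with a green plastic succulent, 73 mm tall in all; loose. Origin: centre of its underside
- glasses_case: dark blue spectacles case, 160 mm long (its x), 62 mm wide, 38 mm tall; loose. Origin: centre of its underside
- basket: rattan-look plastic basket with its lid clipped on, 215 x 295 x 107 mm (x, y, z), stands firm at the left of the console. Origin: centre of its underside
There are look-alikes about, which are no part of the job. Of the things shaped like the vase, the white one is meant.

How it is judged (in metres and radians):
At the end, for the whole second after the job is handed in: The vase stands upright (within 0.06 rad) and at rest on the coaster's top face, its axis within 5 mm of the coaster's centre; the coaster lies flat within 10 mm of where it was, and each remote, the tealight holder, the succulent and the glasses case within 15 mm (horizontal distance between vase and coaster below 0.005 m and angle between vase's own z axis and vertical below 0.06 rad and z of vase in the frame of coaster between 0.008 and 0.012 m and linear speed of vase below 0.01 m/s and angle between coaster's own z axis and vertical below 0.05 rad and distance of coaster from where it was at the start of the episode below 0.01 m and distance of each of tv_remote, ac_remote, tealight, succulent, glasses_case from where it was at the start of the episode below 0.015 m); the robot touches nothing.
It fails at once if the vase is gripped or struck hard (more than 10 N between fingers and vase) (contact force between the fingers and vase above 10 N).
It fails at once if the vase is lifted (its foot more than 12 mm above the coaster's top) (height (world z) of vase above 0.022 m).
It fails at once if the vase is tipped by more than 0.4 rad or comes off the coaster (angle between vase's own z axis and vertical above 0.4 rad or height (world z) of vase below 0.006 m).
It fails at once if the coaster is pushed more than 10 mm from its place (distance of coaster from where it was at the start of the episode above 0.01 m).
It fails at once if another thing on the console (remotes, tealight holder, succulent, glasses case) is moved more than 15 mm (distance of any of tv_remote, ac_remote, tealight, succulent, glasses_case from where it was at the start of the episode above 0.015 m).
It also fails if it takes over 38 s, if anything falls off the work surface, if the arm or the gripper's body presses on something with over 40 N, if the wrist force passes 120 N, or if a joint passes its speed limit or range.

## Working session

There is one attempt and no reset: what is moved stays moved. The work goes in short steps, each a Python script; the robot and the scene stay as the last script left them, time stands still between calls to the robot, and variables do not carry over. Pictures are saved under pics/ and viewed, and the job is handed in when it is done.

```bash
ls; mkdir -p pics; python3 - <<'E'
from rig import arm
import cv2,numpy as np
for n in ("scene","side","wrist"):
    im=arm.snapshot(n); cv2.imwrite(f"pics/{n}0.png",im[:,:,::-1])
    c=arm.get_calibration(n); print(n,np.round(c["intrinsics"],1).tolist(),np.round(c["cam_to_world"],3).tolist())
print(arm.current_t(),arm.grip_depth,arm.current_width(),np.round(arm.current_tool_rot(),3).tolist())
E
```

```text
pics
scene [[407.8, 0.0, 311.2], [0.0, 407.8, 191.2], [0.0, 0.0, 1.0]] [[0.268, 0.628, -0.73, 1.726], [0.963, -0.161, 0.215, -0.173], [0.018, -0.761, -0.648, 1.043], [0.0, 0.0, 0.0, 1.0]]
side [[445.9, 0.0, 323.7], [0.0, 445.9, 193.9], [0.0, 0.0, 1.0]] [[-0.988, -0.128, 0.083, 0.497], [-0.152, 0.762, -0.63, 0.961], [0.018, -0.635, -0.773, 1.033], [0.0, 0.0, 0.0, 1.0]]
wrist [[308.0, 0.0, 316.6], [0.0, 308.0, 197.6], [0.0, 0.0, 1.0]] [[0.375, -0.9, -0.221, 0.296], [-0.927, -0.364, -0.088, -0.555], [-0.001, 0.237, -0.971, 0.383], [0.0, 0.0, 0.0, 1.0]]
0.15 0.0188 0.09133678241708673 [[0.927, 0.374, -0.0], [0.374, -0.927, 0.001], [0.0, -0.001, -1.0]]
```

View pics/scene0.png

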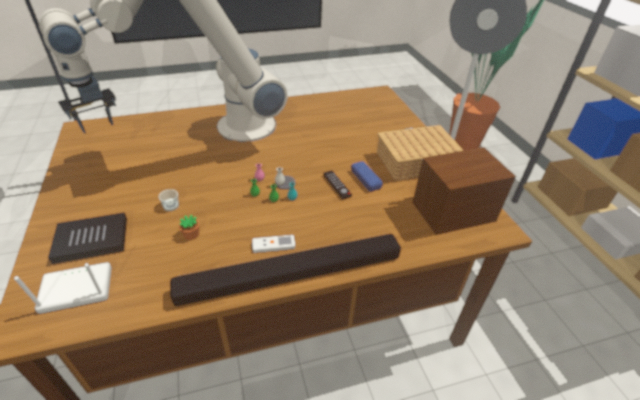

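View pics/side0.png

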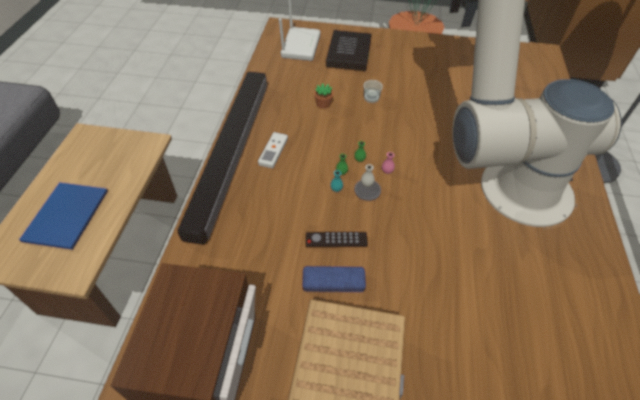

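View pics/wrist0.png

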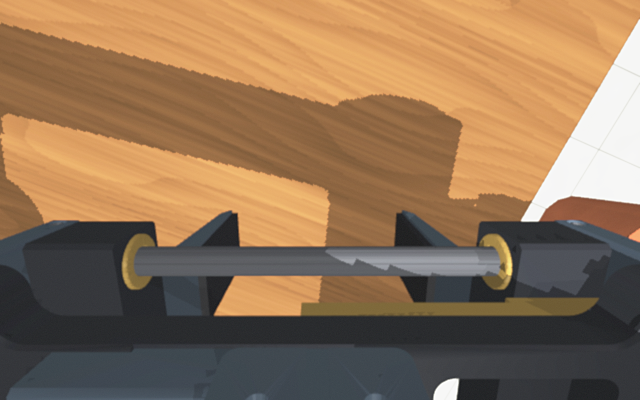

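Vase-shaped candidates are white, scene (280,176) / side (368,176); pink, (259,172)/(389,160); green, (255,187)/(360,151) and (274,194)/(342,162); teal, (292,189)/(337,180). The white one, standing on the grey disc, matches the description. I'll check it in a close crop and locate everything nearby.

```bash
cat > h.py <<'E'
import numpy as np,cv2
from rig import arm
def ray(n,px,z,c=None):
    c=c or arm.get_calibration(n); T=np.array(c["cam_to_world"]); K=np.array(c["intrinsics"])
    d=T[:3,:3]@np.linalg.inv(K)@np.array([px[0],px[1],1.]); o=T[:3,3]
    return (o+d*(z-o[2])/d[2])
def proj(n,p,c=None):
    c=c or arm.get_calibration(n); T=np.linalg.inv(np.array(c["cam_to_world"])); q=T[:3,:3]@np.array(p)+T[:3,3]
    q=np.array(c["intrinsics"])@q; return q[:2]/q[2]
E
python3 - <<'E'
from h import *
a=cv2.imread("pics/side0.png")[130:215,310:430]; b=cv2.imread("pics/scene0.png")[150:215,235:315]
cv2.imwrite("pics/c1.png",cv2.resize(a,None,fx=6,fy=6,interpolation=cv2.INTER_CUBIC))
cv2.imwrite("pics/c2.png",cv2.resize(b,None,fx=8,fy=8,interpolation=cv2.INTER_CUBIC))
E
```

```text
(no output)
```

View pics/c1.png

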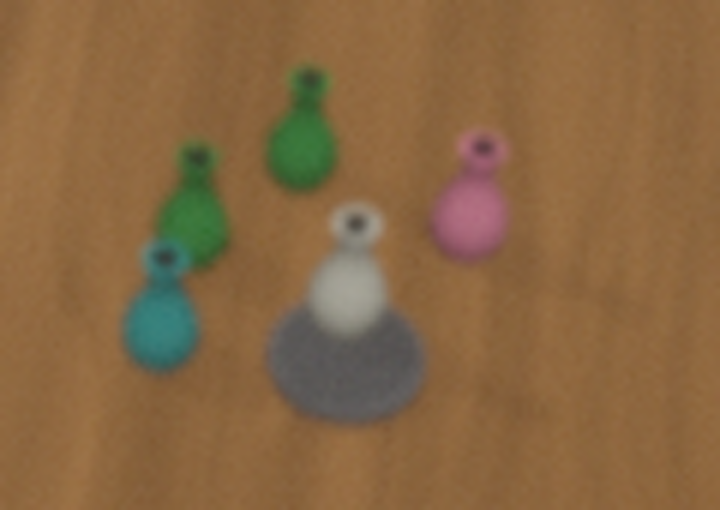

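View pics/c2.png

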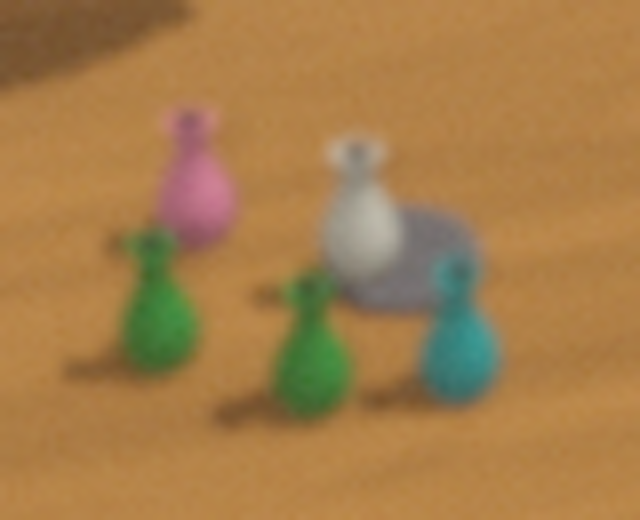

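The crops show the white vase standing off-centre on the grey coaster, on its -y side. The black disc is at side (369,167) and the coaster centre at about side (367.5,189). The pink, green and teal look-alikes stand 6–10 cm away. Next: rough positions.

```bash
python3 - <<'E'
from h import *
f1=lambda x,y:((x+.5)/6-.5+310,(y+.5)/6-.5+130)
f2=lambda x,y:((x+.5)/8-.5+235,(y+.5)/8-.5+150)
for nm,z,s,c in [("white",.08,(356,224),(357,154)),("pink",.07,(484,148),(191,123)),("g1",.07,(310,80),(152,243)),("g2",.07,(198,158),(312,285)),("teal",.07,(164,258),(460,272))]:
    print(nm,np.round(ray("side",f1(*s),z),4),np.round(ray("scene",f2(*c),z),4))
print("coaster L/R/bottom side",[np.round(ray("side",f1(*p),.01),4) for p in [(268,356),(425,360)]],np.round(ray("side",f1(346,422),.0),4), np.round(ray("scene",f2(480,255),.01),4))
E
```

```text
white [0.4839 0.0617 0.08  ] [0.4808 0.062  0.08  ]
pink [ 0.4245 -0.0108  0.07  ] [ 0.4229 -0.0099  0.07  ]
g1 [ 0.516  -0.0447  0.07  ] [ 0.512  -0.0441  0.07  ]
g2 [0.566  0.0206 0.07  ] [0.5614 0.0229 0.07  ]
teal [0.5739 0.0904 0.07  ] [0.5692 0.092  0.07  ]
coaster L/R/bottom side [array([0.5185, 0.093 , 0.01  ]), array([0.4406, 0.0825, 0.01  ])] [0.4759 0.1206 0.    ] [0.4872 0.1212 0.01  ]
```

```bash
python3 - <<'E'
from h import *
R=np.array([[1,0,0],[0,-1,0],[0,0,-1.]])
arm.move_to([.39,.072,.13],R); arm.sleep(.2)
c=arm.get_calibration("wrist"); im=arm.snapshot("wrist")
import pickle; pickle.dump(c,open("c3.pkl","wb"))
cv2.imwrite("pics/w1.png",im[:,:,::-1]); print(arm.current_t(),arm.current_joint_positions(),arm.current_ee_pos())
print(proj("wrist",[.4825,.062,.08],c),proj("wrist",[.48,.083,.01],c))
E
```

```text
2.8 [ 1.78202435e+00  1.77049845e+01  1.13645602e+02 -1.09638018e-03
  4.86457998e+01  9.18099185e+01] [0.39014518 0.07176206 0.13000577]
[329.87712209  83.97664571] [303.19665626  96.35640146]
```

View pics/w1.png

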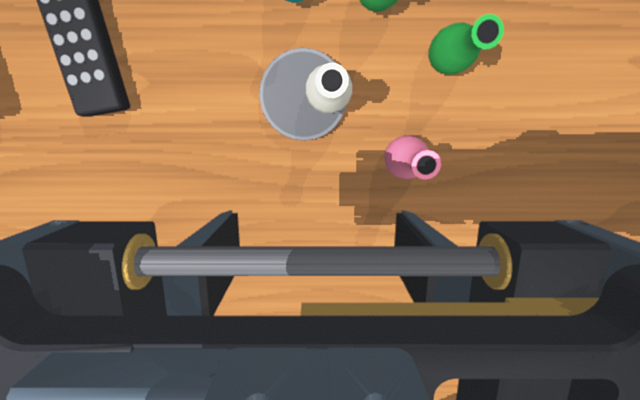

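The overhead wrist view shows the coaster as a circle about (304,94), the vase's black disc at (331,81), and a TV-remote corner near (100,110). Now to measure with masks.

```bash
cat >> h.py <<'E'
from scipy.optimize import least_squares
def measure(im,c,coast=(.48,.083),vase=(.4825,.062),tag=None):
    """im RGB; returns vase axis xy, coaster centre xy"""
    hsv=cv2.cvtColor(im,cv2.COLOR_RGB2HSV)
    # black disc
    u0=proj("wrist",[*vase,.08],c)
    dark=(hsv[...,2]<70).astype(np.uint8); 
    n,l,st,ce=cv2.connectedComponentsWithStats(dark)
    best=min([i for i in range(1,n) if 60<st[i,4]<900],key=lambda i:np.hypot(*(ce[i]-u0)))
    v=ray("wrist",ce[best],.08,c)[:2]
    # coaster: wood saturated vs grey/white unsaturated
    m=((hsv[...,1]<75)&(hsv[...,2]>60)).astype(np.uint8)
    uc=proj("wrist",[*coast,.01],c); rad=np.linalg.norm(proj("wrist",[coast[0],coast[1]+.04,.01],c)-uc)
    yy,xx=np.mgrid[:im.shape[0],:im.shape[1]]
    m[np.hypot(xx-uc[0],yy-uc[1])>rad*1.6]=0
    cs,_=cv2.findContours(m,cv2.RETR_EXTERNAL,cv2.CHAIN_APPROX_NONE); k=max(cs,key=cv2.contourArea)[:,0]
    P=np.array([ray("wrist",p,.01,c)[:2] for p in k])
    r=least_squares(lambda q:np.hypot(*(P-q[:2]).T)-q[2],[*coast,.04],loss="cauchy",f_scale=.0007)
    return v,r.x[:2],dict(px=ce[best],area=st[best,4],r=r.x[2],uc=proj("wrist",[*r.x[:2],.01],c),inl=np.mean(np.abs(r.fun)<.001))
E
python3 - <<'E'
from h import *
import pickle; c=pickle.load(open("c3.pkl","rb"))
im=cv2.imread("pics/w1.png")[:,:,::-1].copy()
print(measure(im,c))
for n,p in dict(pink=(426,164),g1=(487,31)).items(): print(n,ray("wrist",p,.07,c))
print("remote corner",ray("wrist",(130,110),.02,c),ray("wrist",(80,115),.02,c))
E
```

```text
(array([0.48491394, 0.0609936 ]), array([0.48094775, 0.08300385]), {'px': array([331.40990991,  80.17567568]), 'area': np.int32(222), 'r': np.float64(0.03926298236749075), 'uc': array([303.18136056,  95.24685864]), 'inl': np.float64(0.8443579766536965)})
pink [ 0.42705874 -0.01094382  0.07      ]
g1 [ 0.51758509 -0.04471585  0.07      ]
remote corner [0.46786016 0.23427895 0.02      ] [0.4636368  0.27882008 0.02      ]
```

```bash
cat >> h.py <<'E'
def push(v,C,stop,inner=None,z=.018,feed=.025):
    """push vase at v towards C with the trailing finger of the open gripper; stop = signed distance short of C"""
    v=np.array(v);C=np.array(C);d=(C-v)/np.linalg.norm(C-v)
    y=-d if d[1]>0 else d
    R=np.array([[-y[1],y[0],0],[y[0],y[1],0],[0,0,-1.]]); R[:,1]=[y[0],y[1],0]
    x=np.cross(R[:,1],[0,0,-1]); R[:,0]=x
    assert abs(np.linalg.det(R)-1)<1e-6
    g=arm.current_width()/2
    at=lambda p,z:[p[0],p[1],z]
    arm.move_to(at(v,.13),R)
    arm.move_l(at(v,z),feed=.1)
    pre=v+d*(g-.020-.005); arm.move_l(at(pre,z),feed=.06)
    end=C+d*(g-.020-stop)
    arm.move_l(at(end,z),feed=feed); arm.sleep(.2)
    F=arm.current_force(); p=arm.current_ee_pos()
    arm.move_l(at(end-d*(g-.020-.003),z),feed=.06)
    arm.move_l(at(end-d*(g-.020-.003),.13),feed=.15)
    return F,p,end
def look(pos=(.39,.072,.13)):
    arm.move_to(list(pos),np.array([[1,0,0],[0,-1,0],[0,0,-1.]])); arm.sleep(.2)
    c=arm.get_calibration("wrist"); return arm.snapshot("wrist"),c
E
python3 - <<'E'
from h import *
print(push([.4849,.0610],[.4809,.0830],.005))
im,c=look(); cv2.imwrite("pics/w2.png",im[:,:,::-1]); print(arm.current_t())
print(measure(im,c,(.481,.083),(.481,.080)))
E
```

```text
(array([-0.11937213,  0.25520364,  0.39654799]), array([0.4772284 , 0.10322433, 0.01800866]), array([0.47720502, 0.10332237]))
8.4
(array([0.48114708, 0.07735219]), array([0.48094867, 0.08310742]), {'px': array([307.72592593,  87.14814815]), 'area': np.int32(135), 'r': np.float64(0.0391705373098282), 'uc': array([303.51547981,  96.04185978]), 'inl': np.float64(1.0)})
```

View pics/w2.png

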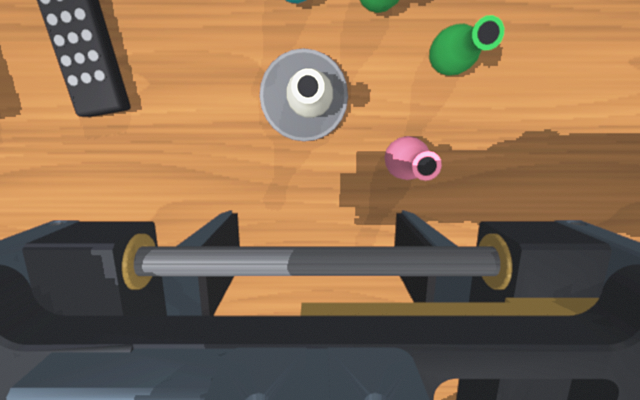

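The vase slid upright to about 5.8 mm short of centre, with the disc at (308,87) against coaster centre (303.5,96). The coaster didn't move. I'll push the rest of the way.

```bash
python3 - <<'E'
from h import *
print(push([.4811,.0774],[.4809,.0831],-.0004,feed=.02))
im,c=look(); cv2.imwrite("pics/w3.png",im[:,:,::-1]); print(arm.current_t())
print(measure(im,c,(.481,.083),(.481,.083)))
for n in("side","scene"): cv2.imwrite(f"pics/{n}3.png",arm.snapshot(n)[:,:,::-1])
im,c=look((.41,.11,.16)); cv2.imwrite("pics/w4.png",im[:,:,::-1]); print(arm.current_t())
print(measure(im,c,(.481,.083),(.481,.083)))
a=cv2.imread("pics/side3.png")[130:215,310:430]; cv2.imwrite("pics/s3c.png",cv2.resize(a,None,fx=6,fy=6,interpolation=2))
E
```

```text
(array([0.65731311, 0.17280961, 0.36538813]), array([0.48000083, 0.10895196, 0.01800107]), array([0.47999061, 0.10901756]))
13.6583
(array([0.48066156, 0.0824715 ]), array([0.48095708, 0.08310806]), {'px': array([300.17692308,  87.9       ]), 'area': np.int32(130), 'r': np.float64(0.039188515220078025), 'uc': array([303.53181167,  96.03117689]), 'inl': np.float64(1.0)})
14.3333
(array([0.48143051, 0.08292281]), array([0.48111129, 0.08335546]), {'px': array([349.5942029 , 115.50241546]), 'area': np.int32(207), 'r': np.float64(0.03915764813722878), 'uc': array([341.89881379, 117.20692084]), 'inl': np.float64(1.0)})
```

View pics/w3.png

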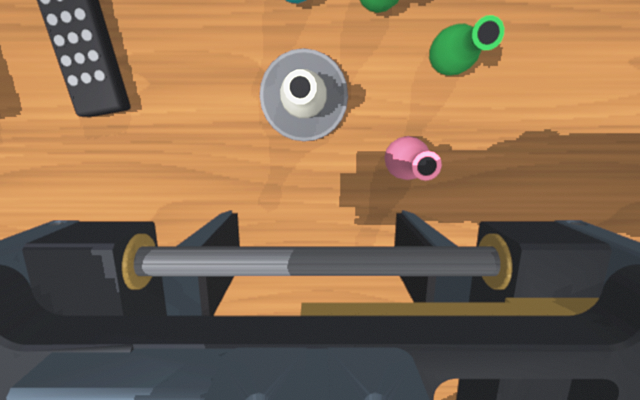

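View pics/s3c.png

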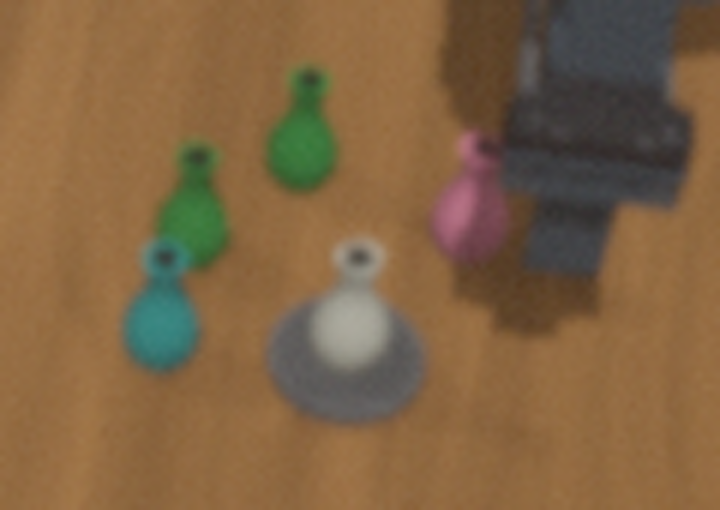

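The vase stands upright, with its disc at (300,88) and the coaster centre at (303.5,96), which puts both axes within 0.7 mm. The second wrist view agrees to 0.5 mm, and the look-alikes haven't moved. The gripper is clear, so I'm handing in.

```bash
python3 - <<'E'
from h import *
f=lambda x,y:((x+.5)/6-.5+310,(y+.5)/6-.5+130)
print(ray("side",f(358,257),.08), arm.current_t()); arm.sign_off()
E
```

```text
[0.4810128  0.08317883 0.08      ] 14.3333
the job is handed in; nothing more can be done
```

The white vase is standing upright in the middle of the coaster, and I handed the job in at about 14.3 s. I got it there with two slow, low pushes, using the inside of one finger of the open gripper. The first push moved it about 17 mm and the second about 5 mm, and I never gripped or lifted it.

- **Vase position:** two wrist-camera views put its axis 0.7 mm and 0.5 mm from the coaster's centre. The side camera gives (0.481, 0.083), which matches the measured coaster centre.
- **Coaster:** its position changed by less than 0.3 mm between measurements.
- **Other things:** the look-alike vases and the TV remote look unmoved in the pictures. I did not measure the other things again, but the fingers never went near them.
- **Disagreement:** after the first push, the camera put the vase 5.8 mm short of centre, while the finger position implied 5 mm. The wrist-camera estimates of the vase's position also differ by about 0.8 mm in x. No check failed.

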